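# Index the parts carousel to the gear bay and lock it

### The arm

A 6-joint arm with a two-finger parallel gripper is mounted at the origin on a cart in front of the work surface, level with it; the furniture and walls round the work are solid. World frame = base frame: x ahead of the robot, y to its left, z up, the work surface at z = 0. Lengths are in mm, angles in rad, forces in N, time in s.
With the tool pointing down it reaches from about 275 to 1000 mm from the base axis. Payload 8.4 kg.
Tool frame: the origin (TCP) lies at the very end of the fingers, on their centre line; the grasp point (between the pads) lies 19 mm behind it; z points along the fingers, y is the line along which they close (so a half turn about z gives the same grasp; the last joint's range is limited). The gripper opens to 85 mm and grips with 20 to 120 N. Pads are 22 mm wide; open, the fingers measure 114 mm over their backs; the gripper's body (76 mm by 85 mm) begins 54 mm behind the grasp point. The pads swing forward as they close: fully open they stand 13 mm farther back than shut.
Start: joints at [1.329, 0.353, 1.633, -0, 1.155, -0.002], TCP at [148.441, 607.119, 204.181] pointing down, gripper open.
Joint ranges: [-2.63, 2.63], [-0.92, 2.1], [0.06, 2.66], [-1.3, 4.44], [0, 2.69], [-3.02, 3.02]. Speed limits (rad/s): [2.22, 2.22, 2.79, 3.14, 3.14, 3.14].

### API

Orientations are given as [roll, pitch, yaw] about the fixed x, y, z axes, in that order (R = Rz(yaw) Ry(pitch) Rx(roll)).
In Python, from rig import r, vision gives the robot as it stands. The module is installed in compiled form; this text tells all that it offers.
- The arm moves only by the tool play_rows, never from a script. Its argument "steps" is a list of rows, each an object with "delta_pos": the shift along the tool's x, y, z in cm, a list of three; "yaw": the turn about the tool's z in rad; "jaw": the opening in per cent of the stroke, from 0 (shut) to 100 (fully open). A call has exactly 8 rows; each row is the pose to reach, as a shift and turn from the pose commanded when the call began, along the tool's axes at that moment; what a row does not reach only later rows make up. A row lasts 1/10 s, in which the tool goes at most 50 mm and 8.59 degrees, less where a joint would pass 70% of its speed; a pose out of reach is approached as far as the arm can. A call with a gripper value outside its range is refused whole. The fingers move at their own pace and stop on an object; "grip_force" is the grip in N (left out, the last holds). Time passes only in rows, so rows that repeat a pose let the fingers close, or fill a call up. It gives the time, the measured TCP pose, the force, the opening and the grip force at its end, in the units of the state.
- r.sense(): the state, without advancing time (a new reading comes with each control period).
- vision.grab_frame(name): name is "scene" or "top" or "wrist"; returns (picture, depth): 400x640x3 uint8, red, green, blue; 400x640 float32, mm along the optical axis (not along the pixel's ray), 0 where there is no reading.
- vision.calibration(name): a dict with "mtx" (3x3 intrinsics, pixels), "extrinsics" (4x4, takes a point from camera to world coordinates). Camera axes: x right, y down, z forward; pixel columns grow to the right and rows downward; lengths in mm; the calibration is good to about 2 mm. A picture is of the moment at which its call begins: read the wrist's pose just before it. calibration takes no time and is no camera call; for the wrist camera it gives the pose at the moment of the call.
- r.sign_off(): hands the job in; it is judged then, once.
Trained networks look in the newest picture that a camera, given by its name, has taken for a name from the list of things; names that differ only in an ending like _2 or _b are one class to them, and where a whole thing is asked for, a point or a joint stands for the part that bears it (a point fixed in the world has none). Each returns a list of dicts, best first, with "conf" (0 to 1); they miss things now and then, are a little off and sometimes report something else, mostly with a low value. They report only what shows in the picture. A call takes as long as a camera call. They do not tell look-alikes from the thing itself.
- vision.cut_out(camera, thing): "region" (400x640 bool, what is visible of it) and "uv" ([column, row] in pixels, amid what is visible of it).
- vision.landmark_of(camera, thing): "uv" ([column, row] in pixels: a listed point, or the origin of a listed thing).
The state is a dict: "clock": time; "qpos": joint angles; "qvel": joint speeds; "joint_efforts": joint torques, N m; "eef_pos": TCP position; "tcp_rot": TCP orientation; "contact_force": force on the tool from outside, world axes, zero at the start; "wrist_torque": the same for the moment, N m; "opening": opening from 0.0 (shut) to 1.0 (fully open); "grasp_force": force on a finger pad.
Only numpy, scipy, OpenCV 4.12 (cv2) and the standard library are available. Lean on these libraries where they do the work, as an engineer would, in place of code of your own. Each camera call takes 0.05 s, during which the arm holds its last target. There are 200 camera calls.

### The job

The bench carousel is locked with the wrong bay at the small steel pointer on its front, the side towards the robot. Push its lock bolt back out of the notch by the upright thumb plate, turn the carousel by pushing on its rim pegs until the bay with the toothed spur gear stands at the pointer, then push the bolt fully home again so that the carousel is locked there. Only push with the fingers: do not touch or lift the parts lying in the bays, and leave the other things on the bench where they are.

Things in the scene. Friction and masses are not known exactly. Their poses are not given: they have to be found in the camera images.
- carousel: Fixed round grey base, 260 mm across, 14 mm high; position and yaw vary. Origin at bench level on the turning axis, z up. Its -x side is the front, where a pointer stands 156 mm out. The lock bolt lies on a 70 mm wide arm along its -y axis, reaching to y = -285 mm (drawn bolt: -308 mm).
- platen (a joint): Angle (rad) of the turning part about the vertical through carousel's origin, positive counter-clockwise from above; near 0 at the start, limits +-12.5. Stays where left; about 2 N at a peg turns it. At 0 the five pegs lie at 0, 72, .. 288 deg from carousel's x axis, bay centres at 36, 108, 180 (front), 252, 324 deg. A bay faces the pointer at each multiple of 1.2566.
- hub (a point): Top of the tray's hub, on the axis, z = 63 mm. The round five-bay tray is 244 mm across: floor at z = 31 mm, outer wall and thin radial dividers up to z = 52 mm. It sits on a steel index disc, 280 mm across, z = 18 to 28 mm, with five 20 mm wide notches in its edge; one faces the bolt whenever a bay faces the pointer.
- peg0 (a point): Top (z = 98 mm) of the peg that lies at direction 0 when platen is 0; turns with the tray. Five such upright round pegs, 12 mm thick, stand on the tray's rim at the divider ends, 116 mm from the axis, 72 deg apart, free-standing above the rim (z = 52 mm).
- lock_bolt (a joint): Slide of the lock bolt in m: 0 = fully home (nose 18 mm deep in a notch, disc locked), 0.030 = fully drawn, outward along carousel's -y; clear of the disc above 0.018. Stays where left; about 2 N moves it. Goes home only into a notch; its domed nose centres the disc if that is within about 4 deg.
- thumb_plate (a point): Top centre (z = 90 mm) of the bolt's upright thumb plate, 34 mm wide across the slide, 8 mm thick along it; 192 mm from the axis when home, 222 mm when drawn. The bar and saddles beside it are at most z = 40 mm, so fingers fit on either side of it above that.
- pointer (a point): Top of the small steel front pointer on the base's edge (z = 37 mm), 156 mm from the axis along carousel's -x.
- gear: The wanted part: toothed spur gear, 68 mm across and 24 mm high with a raised hub and bore, lying loose in one bay, about 74 mm from the axis. Origin at the centre of its underside.
- tape_roll: Roll of black tape, 64 mm across, 18 mm high, lying loose in the bay that is at the front at the start. Origin at the centre of its underside.
- bearing: Ball bearing, smooth ring 62 mm across, 16 mm high, loose in a bay. Origin at the centre of its underside.
- big_nut: Hexagon nut, 51 mm across, 21 mm high, loose in a bay. Origin at the centre of its underside.
- terminal_block: Short ceramic terminal block, 26 x 56 x 23 mm, loose in a bay. Origin at the centre of its underside.
- bolt_a: Bystander: hexagon bolt standing on its head, 69 mm high, on the bench. Origin at its underside.
- pliers: Bystander: pliers lying on the bench, 180 mm long. Origin at the centre of the underside.
- brown_bottle: Bystander: tall brown bottle, 72 mm across, 275 mm high, on the left of the bench. Origin at its underside.
- oil_can: Bystander: oil can with a spout, 160 mm high, on the right of the bench. Origin at its underside.
- screwdriver_red: Bystander: screwdriver lying on the bench left of the carousel's front, 212 mm long. Origin at the centre of the underside.
Mind the look-alikes: they are no part of the job. Leave any green, purple or turquoise look-alike of the gear alone.

How it is judged:
By the outcome, as a careful person would: the job done as asked, in the order asked, and still so for the second after the job is handed in, with the robot touching nothing.
It also fails if it takes over 67 s, if anything falls off the work surface, if the arm or the gripper's body presses on something with over 40 N, if the wrist force passes 120 N, or if a joint passes its speed limit or range.

## Working session

There is one attempt and no reset: what is moved stays moved. The work goes in short steps, Python scripts to look and compute and a tool call to move; the robot and the scene stay as the last step left them, time stands still between calls to the robot, and variables do not carry over. Pictures are saved under pics/ and viewed, at most 10 in all, crops included, and the job is handed in when it is done.

Besides the shell and the picture viewer there is one more tool, called after "Request:" by a JSON object that holds its "method" and its "body". play_rows: Moves the arm, as the interface text tells. Its arguments: {"type":"object","properties":{"steps":{"type":"array"},"grip_force":{"type":"number"}},"required":["steps"]}

```bash
mkdir -p pics
cat > h.py <<'E'
import numpy as np, cv2
from rig import r, vision
def px2w(cam,uv,d=None,z=None):
    c=vision.calibration(cam);K=np.array(c["mtx"]);T=np.array(c["extrinsics"])
    ray=np.linalg.inv(K)@[uv[0],uv[1],1]
    if z is not None:
        w=T[:3,:3]@ray; s=(z-T[2,3])/w[2]
    else: s=d
    return T[:3,:3]@(ray*s)+T[:3,3]
E
python3 - <<'E'
from h import *
s=r.sense();print(s["clock"],s["eef_pos"],s["tcp_rot"],s["opening"],s["contact_force"])
for cam in("top","scene"):
    p,d=vision.grab_frame(cam);cv2.imwrite(f"pics/{cam}0.png",p[:,:,::-1])
    for n,z in(("hub",63),("peg0",98),("thumb_plate",90),("pointer",37),("gear",31),("tape_roll",31),("brown_bottle",0),("oil_can",0),("bolt_a",0),("pliers",0),("screwdriver_red",0)):
        for l in vision.landmark_of(cam,n)[:5]:
            if l["conf"]>.2: print(cam,n,round(l["conf"],2),np.round(l["uv"],1),np.round(px2w(cam,l["uv"],z=z),1))
E
```

```text
0.0 [148.31876401 606.61249978 203.45265543] [-3.14018785e+00 -7.78128239e-06  2.90178856e+00] 1.000965035233534 [ 0.00127004 -0.0258049  -0.17177899]
top hub 0.8 [298.  193.8] [565.2 104.   63. ]
top peg0 0.86 [293.6 155.6] [685.5 115.2  98. ]
top thumb_plate 0.5 [294.7 191.5] [567.6 112.6  90. ]
top pointer 0.95 [309.3 239.5] [416.1  69.4  37. ]
top gear 0.74 [425.6 213.8] [ 495.8 -319.    31. ]
top gear 0.72 [232.8 188.2] [595.  328.4  31. ]
top gear 0.69 [360.9 265.4] [329.5 -98.1  31. ]
top gear 0.54 [310.1 177.4] [627.7  64.9  31. ]
top tape_roll 0.5 [303.5 214.8] [499.5  88.3  31. ]
top brown_bottle 0.61 [193.6 174.1] [655.  475.8   0. ]
top brown_bottle 0.55 [283.  204.9] [539.6 160.7  -0. ]
top brown_bottle 0.52 [299.8 198. ] [562.8 102.6   0. ]
top oil_can 0.95 [456.5 204.3] [ 531.1 -434.4    0. ]
top bolt_a 0.62 [320.4 199.4] [556.5  31.4   0. ]
top bolt_a 0.52 [361.1 215.5] [ 498.  -107.1    0. ]
top pliers 0.88 [360.4 153.4] [ 718.7 -111.9    0. ]
top screwdriver_red 0.59 [245.1 273.8] [307.8 287.4   0. ]
scene hub 0.66 [298.  224.3] [562.2 101.   63. ]
scene peg0 0.95 [
[... 187 characters left out ...]
cene pointer 0.75 [336.4 236.3] [429.2  64.9  37. ]
scene pointer 0.66 [284.5 219.4] [629.1  83.2  37. ]
scene pointer 0.57 [318.2 235.2] [487.1  91.1  37. ]
scene gear 0.65 [250.  276.4] [598.2 349.7  31. ]
scene gear 0.65 [359.5 173.5] [ 501.5 -281.8   31. ]
scene gear 0.61 [336.4 174.4] [ 579.6 -232.1   31. ]
scene gear 0.59 [282.8 220.8] [634.   87.3  31. ]
scene tape_roll 0.55 [317.7 236.5] [488.2  92.6  31. ]
scene brown_bottle 0.92 [217.1 299.9] [653.2 458.8   0. ]
scene oil_can 0.76 [368.6 154.6] [ 532.2 -445.     0. ]
scene bolt_a 0.49 [335.8 207.8] [509.8 -92.1   0. ]
scene pliers 0.49 [290.5 187.5] [ 717.8 -105.9    0. ]
scene screwdriver_red 0.67 [310.1 217. ] [571.7  -2.7   0. ]
```

Run:
```python
import cv2
a=cv2.imread("pics/top0.png")[120:300,180:480];cv2.imwrite("pics/c1.png",cv2.resize(a,(800,480),interpolation=cv2.INTER_CUBIC))
a=cv2.imread("pics/scene0.png")[140:320,190:430];cv2.imwrite("pics/c2.png",cv2.resize(a,(800,600),interpolation=cv2.INTER_CUBIC))
```

```text
(no output)
```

View pics/c1.png

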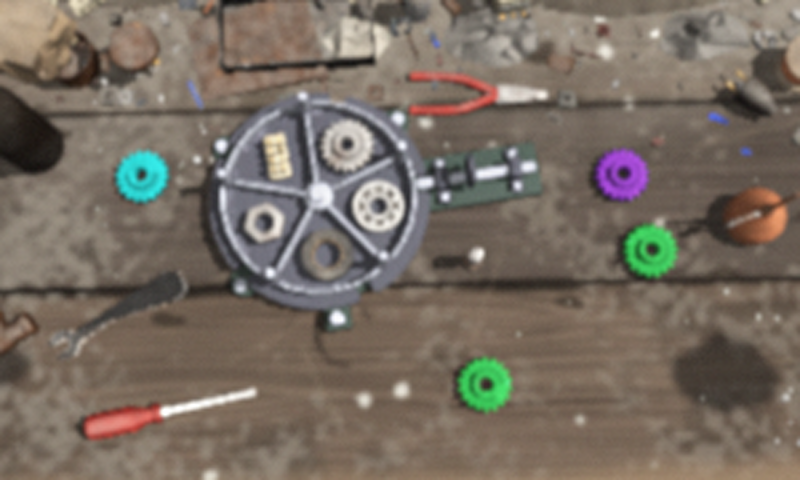

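View pics/c2.png

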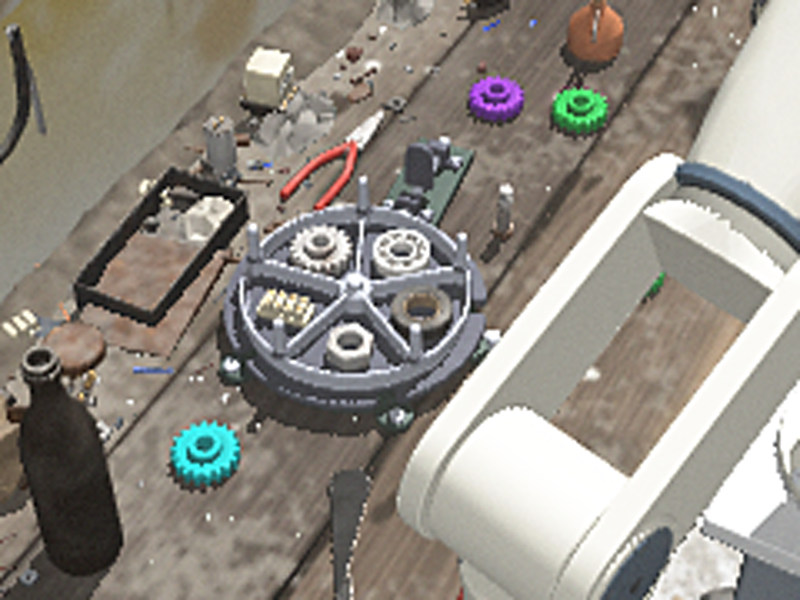

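The crops show the carousel with its hub at c1 (320,195). The gear candidates in c1 are:
- the grey toothed gear in the rear-right bay (346,145)
- the bearing (379,206)
- the turquoise gear (142,176)
- the purple gear (622,174)
- the green gears (650,250) and (485,385)

The grey toothed one in the bay at 324° is the right one, and c2 (320,248) confirms it. It has to turn −144° (clockwise) to reach the pointer. The thumb plate is on the right arm, and the peg tops are at c1 (303,97), (402,147), (385,256), (271,272) and (221,174).

Run:
```python
from h import *
P=np.array([(303,97),(221,174),(271,272),(385,256),(402,147)])/2.6667+[180,120]
W=np.array([px2w("top",p,z=98)[:2] for p in P]);c=W.mean(0);print(W.round(),c)
d=W-c;print(np.hypot(*d.T),np.degrees(np.arctan2(d[:,1],d[:,0]))-72*np.arange(5))
print(px2w("top",np.array([320,195])/2.6667+[180,120],z=63))
print(px2w("top",np.array([337,318])/2.6667+[180,120],z=37))
s=r.sense();R=cv2.Rodrigues(np.zeros(3))[0]
y=s["tcp_rot"][2]
def tool(dx,dy): return np.cos(y)*dx+np.sin(y)*dy, np.sin(y)*dx-np.cos(y)*dy
print(tool(540-148.3,-20-606.6))
```

```text
[[683. 115.]
 [588. 215.]
 [468. 154.]
 [485.  18.]
 [618.  -5.]] [568.43276542  99.37339188]
[115.55431277 116.9565479  114.04724622 116.48803507 115.14908482] [   7.83828686    8.18305573    7.53636089 -351.74740512 -352.66016565]
[567.31449254  97.41206427  63.        ]
[417.1177051   79.02818416  37.        ]
(np.float64(-529.2915061587489), np.float64(-515.661663795364))
```

Request:
{"method": "play_rows", "body": {"steps": [{"delta_pos":[-4,-4,0],"yaw":-0.05,"jaw":40},{"delta_pos":[-7.5,-7,0],"yaw":-0.1,"jaw":40},{"delta_pos":[-11,-10.5,0],"yaw":-0.15,"jaw":40},{"delta_pos":[-14.5,-14,0],"yaw":-0.2,"jaw":40},{"delta_pos":[-18,-17.3,0],"yaw":-0.25,"jaw":40},{"delta_pos":[-21.5,-20.6,0],"yaw":-0.3,"jaw":40},{"delta_pos":[-25,-24,0],"yaw":-0.35,"jaw":40},{"delta_pos":[-28,-27,0],"yaw":-0.376,"jaw":40}]}}

```text
clock: 2.0
eef_pos: [357.2, 276.4, 204.5]
tcp_rot: [3.141, 0.001, -3.004]
contact_force: [0.3, 0.3, 0.2]
opening: 0.398
grasp_force: 0.0
```

Request:
{"method": "play_rows", "body": {"steps": [{"delta_pos":[-2.3,-4.4,0],"yaw":0,"jaw":40},{"delta_pos":[-4.6,-8.8,0],"yaw":0,"jaw":40},{"delta_pos":[-6.9,-13.2,0],"yaw":0,"jaw":40},{"delta_pos":[-9.2,-17.6,0],"yaw":0,"jaw":40},{"delta_pos":[-11.5,-22,0],"yaw":0,"jaw":40},{"delta_pos":[-13.8,-26.4,0],"yaw":0,"jaw":40},{"delta_pos":[-16.1,-30.8,0],"yaw":0,"jaw":40},{"delta_pos":[-18.4,-35,0],"yaw":0,"jaw":40}]}}

```text
clock: 2.8
eef_pos: [587.2, -45.6, 204.4]
tcp_rot: [-3.142, 0.0, -3.006]
contact_force: [1.0, 0.4, 0.0]
opening: 0.398
grasp_force: 0.0
```

Run:
```python
from h import *
s=r.sense();print(s["clock"],s["eef_pos"],s["tcp_rot"],s["qpos"])
p,d=vision.grab_frame("wrist");cv2.imwrite("pics/w1.png",p[:,:,::-1])
for n,z in(("hub",63),("thumb_plate",90),("pointer",37)):
    for l in vision.landmark_of("wrist",n)[:2]:
        u=np.round(l["uv"]).astype(int); print(n,round(l["conf"],2),u,px2w("wrist",l["uv"],z=z).round(1),px2w("wrist",l["uv"],d=d[u[1],u[0]]).round(1))
p,d=vision.grab_frame("top")
for l in vision.landmark_of("top","thumb_plate")[:2]: print("top",l["conf"],l["uv"],px2w("top",l["uv"],z=90))
```

```text
2.8 [587.15077184 -45.59399677 204.36285213] [-3.14152627e+00  4.99617833e-04 -3.00590129e+00] [-8.00709364e-02  2.96877891e-01  1.71300824e+00  4.65455358e-05
  1.13120428e+00 -1.78657841e+00]
hub 0.89 [445 185] [573.3  94.7  63. ] [573.5  95.2  62. ]
thumb_plate 0.63 [271 193] [597.4 -93.1  90. ] [597.8 -93.2  88.6]
pointer 0.77 [460  31] [413.2  80.7  37. ] [413.2  80.7  36.9]
top 0.7 [193.2, 177.3] [621.02049689 444.55082302  90.        ]
top 0.58 [357.5, 181.2] [597.82947947 -90.943362    90.        ]
```

View pics/w1.png

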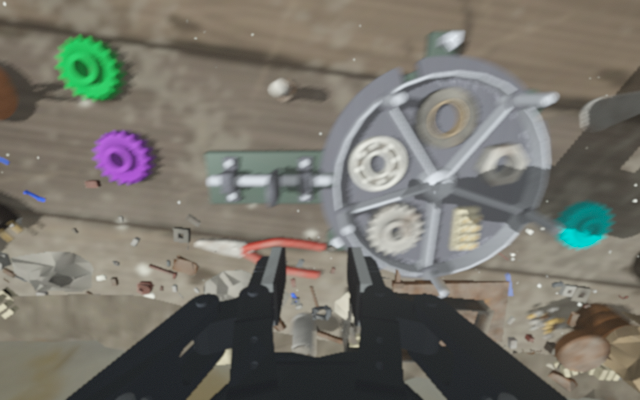

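The wrist view agrees with the top view: bolt plate at (272,185), hub at (435,180), grey spur gear in its bay at (395,230). Next I lower the open fingers on either side of the plate.

Request:
{"method": "play_rows", "body": {"steps": [{"delta_pos":[-0.3,-3.5,0],"yaw":0,"jaw":40},{"delta_pos":[-0.3,-4.7,1],"yaw":0,"jaw":40},{"delta_pos":[-0.3,-4.7,4],"yaw":0,"jaw":40},{"delta_pos":[-0.3,-4.7,7.5],"yaw":0,"jaw":40},{"delta_pos":[-0.3,-4.7,11],"yaw":0,"jaw":40},{"delta_pos":[-0.3,-4.7,13.5],"yaw":0,"jaw":40},{"delta_pos":[-0.3,-4.7,15.2],"yaw":0,"jaw":40},{"delta_pos":[-0.3,-4.7,15.2],"yaw":0,"jaw":40}]}}

```text
clock: 3.9
eef_pos: [592.7, -88.1, 49.5]
tcp_rot: [3.14, -0.005, -3.005]
contact_force: [-0.7, -0.6, 0.2]
opening: 0.404
grasp_force: 0.0
```

Request:
{"method": "play_rows", "body": {"steps": [{"delta_pos":[0,-0.7,0],"yaw":0,"jaw":40},{"delta_pos":[0,-1.4,0],"yaw":0,"jaw":40},{"delta_pos":[0,-2,0],"yaw":0,"jaw":40},{"delta_pos":[0,-2.5,0],"yaw":0,"jaw":40},{"delta_pos":[0,-3,0],"yaw":0,"jaw":40},{"delta_pos":[0,-3.5,0],"yaw":0,"jaw":40},{"delta_pos":[0,-3.9,0],"yaw":0,"jaw":40},{"delta_pos":[0,-3.9,0],"yaw":0,"jaw":40}]}}

```text
clock: 4.7
eef_pos: [600.8, -129.0, 52.1]
tcp_rot: [-3.141, -0.0, -3.006]
contact_force: [0.2, 0.4, 0.3]
opening: 0.4
grasp_force: 0.0
```

Run:
```python
from h import *
s=r.sense();print(s["clock"],s["eef_pos"],s["tcp_rot"],s["contact_force"])
p,d=vision.grab_frame("wrist")
for l in vision.landmark_of("wrist","thumb_plate")[:2]: print(l["conf"],l["uv"],px2w("wrist",l["uv"],z=90))
p=p[120:330,120:400];cv2.imwrite("pics/w2.png",cv2.resize(p[:,:,::-1],None,fx=2.5,fy=2.5,interpolation=cv2.INTER_CUBIC))
```

```text
4.7 [ 600.77741832 -129.00616718   52.14913117] [-3.14113395e+00 -7.26469684e-05 -3.00574380e+00] [0.16611253 0.44002475 0.26557202]
0.68 [339.3, 275.8] [ 602.12187462 -117.17161688   90.        ]
```

View pics/w2.png

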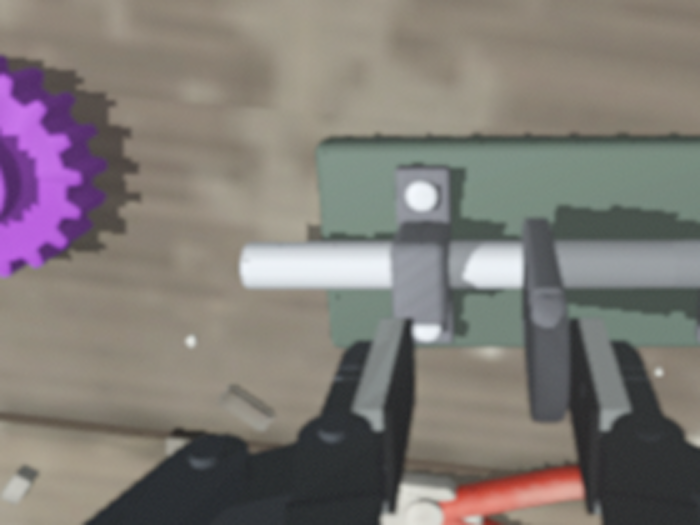

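The plate (w2 at 545,300) is between the fingers, against the inner one, and has slid out about 26 mm. I push it the rest of the way.

Request:
{"method": "play_rows", "body": {"steps": [{"delta_pos":[0,-0.3,0],"yaw":0,"jaw":40},{"delta_pos":[0,-0.5,0],"yaw":0,"jaw":40},{"delta_pos":[0,-0.6,0],"yaw":0,"jaw":40},{"delta_pos":[0,-0.7,0],"yaw":0,"jaw":40},{"delta_pos":[0,-0.7,0],"yaw":0,"jaw":40},{"delta_pos":[0,-0.7,0],"yaw":0,"jaw":40},{"delta_pos":[0,-0.7,0],"yaw":0,"jaw":40},{"delta_pos":[0,-0.7,0],"yaw":0,"jaw":40}]}}

```text
clock: 5.6
eef_pos: [601.0, -132.7, 51.9]
tcp_rot: [3.138, -0.001, -3.006]
contact_force: [-1.0, 13.3, 1.9]
opening: 0.402
grasp_force: 6.7
```

Run:
```python
from h import *
s=r.sense();print(s["clock"],s["eef_pos"],s["contact_force"])
p,d=vision.grab_frame("wrist")
for l in vision.landmark_of("wrist","thumb_plate")[:2]: print(l["conf"],l["uv"],px2w("wrist",l["uv"],z=90))
```

```text
5.6 [ 600.99419462 -132.66057294   51.86230983] [-1.02050933 13.27251794  1.85153131]
0.89 [341.1, 277.1] [ 603.25209099 -120.38119655   90.        ]
0.38 [328.2, 324.1] [ 634.61342646 -122.60465042   90.        ]
```

Request:
{"method": "play_rows", "body": {"steps": [{"delta_pos":[0,1.2,0],"yaw":0,"jaw":40},{"delta_pos":[0,1.4,-3],"yaw":0,"jaw":40},{"delta_pos":[0,1.4,-7.5],"yaw":0,"jaw":40},{"delta_pos":[2,4,-9],"yaw":-0.12,"jaw":40},{"delta_pos":[4,7.5,-9],"yaw":-0.25,"jaw":35},{"delta_pos":[6,11,-9],"yaw":-0.38,"jaw":30},{"delta_pos":[8,14,-9],"yaw":-0.51,"jaw":30},{"delta_pos":[9.5,16.8,-9],"yaw":-0.633,"jaw":30}]}}

```text
clock: 6.5
eef_pos: [483.2, 19.3, 142.2]
tcp_rot: [-3.141, -0.0, -2.367]
contact_force: [0.0, 0.4, -0.2]
opening: 0.298
grasp_force: 0.0
```

Run:
```python
from h import *
s=r.sense();print(s["clock"],s["eef_pos"],s["tcp_rot"],s["qpos"])
p,d=vision.grab_frame("wrist");cv2.imwrite("pics/w3.png",p[:,:,::-1])
for n,z in(("hub",63),("thumb_plate",90),("peg0",98)):
    for l in vision.landmark_of("wrist",n)[:5]: print(n,l["conf"],l["uv"],px2w("wrist",l["uv"],z=z))
```

```text
6.5 [483.232599    19.33544737 142.24230238] [-3.14116434e+00 -2.45813239e-04 -2.36689886e+00] [ 3.72585704e-02  2.09052638e-01  1.98956797e+00 -5.96013266e-04
  9.42866085e-01 -2.30788148e+00]
hub 0.75 [312.4, 305.0] [567.00247467  96.81586357  63.        ]
thumb_plate 0.8 [93.7, 199.8] [ 603.76166434 -118.4326212    90.        ]
```

View pics/w3.png

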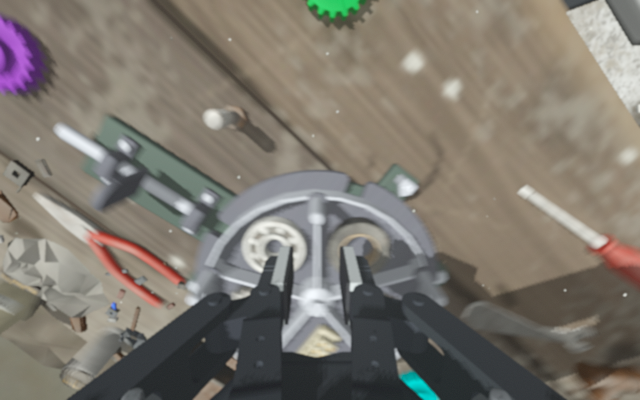

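Run:
```python
from h import *
w=px2w("wrist",(317,201),z=98);print(w, r.sense()["eef_pos"]); d=w[:2]-[568.2,98.6];print(np.hypot(*d),np.degrees(np.arctan2(d[1],d[0]))+360)
```

```text
[476.84598281  10.21620122  98.        ] [485.05916516  18.68182594 142.5495316 ]
127.11118103341212 224.05325715846487
```

Request:
{"method": "play_rows", "body": {"steps": [{"delta_pos":[0,0,2],"yaw":0,"jaw":30},{"delta_pos":[0,0,4.5],"yaw":0,"jaw":30},{"delta_pos":[0,0,6.5],"yaw":0,"jaw":30},{"delta_pos":[0,0,7.5],"yaw":0,"jaw":30},{"delta_pos":[0,0,7.7],"yaw":0,"jaw":30},{"delta_pos":[0,0,7.7],"yaw":0,"jaw":30},{"delta_pos":[0,0,7.7],"yaw":0,"jaw":30},{"delta_pos":[0,0,7.7],"yaw":0,"jaw":30}]}}

```text
clock: 7.5
eef_pos: [485.6, 18.3, 66.0]
tcp_rot: [-3.14, 0.001, -2.373]
contact_force: [-0.1, -0.5, -0.5]
opening: 0.299
grasp_force: 0.0
```

Request:
{"method": "play_rows", "body": {"steps": [{"delta_pos":[-0.07,1.27,0],"yaw":0.11,"jaw":30},{"delta_pos":[-0.28,2.53,0],"yaw":0.22,"jaw":30},{"delta_pos":[-0.63,3.76,0],"yaw":0.33,"jaw":30},{"delta_pos":[-1.1,4.94,0],"yaw":0.44,"jaw":30},{"delta_pos":[-1.71,6.06,0],"yaw":0.55,"jaw":30},{"delta_pos":[-2.44,7.11,0],"yaw":0.66,"jaw":30},{"delta_pos":[-3.27,8.08,0],"yaw":0.77,"jaw":30},{"delta_pos":[-4.21,8.94,0],"yaw":0.88,"jaw":30}]}}

```text
clock: 8.3
eef_pos: [453.4, 112.3, 66.0]
tcp_rot: [-3.142, 0.002, 3.027]
contact_force: [1.5, -2.7, 1.1]
opening: 0.298
grasp_force: 1.3
```

Request:
{"method": "play_rows", "body": {"steps": [{"delta_pos":[-0.07,1.27,0],"yaw":0.11,"jaw":30},{"delta_pos":[-0.28,2.53,0],"yaw":0.22,"jaw":30},{"delta_pos":[-0.63,3.76,0],"yaw":0.33,"jaw":30},{"delta_pos":[-1.1,4.94,0],"yaw":0.44,"jaw":30},{"delta_pos":[-1.71,6.06,0],"yaw":0.55,"jaw":30},{"delta_pos":[-2.44,7.11,0],"yaw":0.66,"jaw":30},{"delta_pos":[-3.27,8.08,0],"yaw":0.77,"jaw":30},{"delta_pos":[-4.21,8.94,0],"yaw":0.88,"jaw":30}]}}

```text
clock: 9.1
eef_pos: [503.8, 196.4, 65.5]
tcp_rot: [-3.14, -0.001, 2.146]
contact_force: [-4.1, 0.9, 0.9]
opening: 0.302
grasp_force: 1.5
```

Run:
```python
from h import *
s=r.sense();print(s["clock"],s["eef_pos"],s["tcp_rot"],s["qpos"])
d=s["eef_pos"][:2]-np.array([568.2,98.6]);print(np.hypot(*d),np.degrees(np.arctan2(d[1],d[0])))
p,_=vision.grab_frame("top");cv2.imwrite("pics/t2.png",cv2.resize(p[130:260,240:400,::-1],None,fx=4.5,fy=4.5,interpolation=cv2.INTER_CUBIC))
```

```text
9.1 [503.80566403 196.41068686  65.52102877] [-3.14002854e+00 -6.21477417e-04  2.14634507e+00] [ 3.68759071e-01  4.01182859e-01  1.92564608e+00  3.93979467e-04
  8.16422153e-01 -2.07060210e-01]
117.10491436896241 123.35918250180714
```

View pics/t2.png

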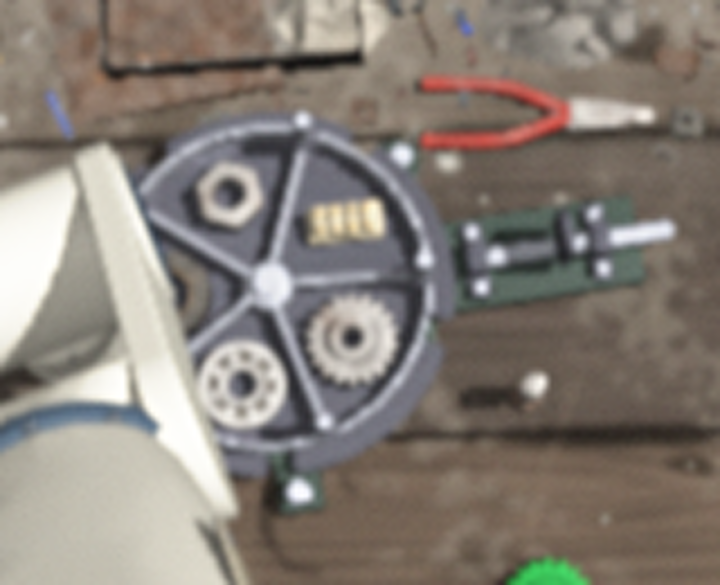

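Request:
{"method": "play_rows", "body": {"steps": [{"delta_pos":[-0.07,1.27,0],"yaw":0.11,"jaw":30},{"delta_pos":[-0.28,2.53,0],"yaw":0.22,"jaw":30},{"delta_pos":[-0.63,3.76,0],"yaw":0.33,"jaw":30},{"delta_pos":[-1.1,4.94,0],"yaw":0.44,"jaw":30},{"delta_pos":[-1.71,6.06,0],"yaw":0.55,"jaw":30},{"delta_pos":[-2.37,7.02,0],"yaw":0.65,"jaw":30},{"delta_pos":[-3.03,7.82,0],"yaw":0.74,"jaw":30},{"delta_pos":[-3.6,8.4,0],"yaw":0.81,"jaw":30}]}}

```text
clock: 9.95
eef_pos: [594.7, 212.4, 65.6]
tcp_rot: [-3.141, -0.001, 1.339]
contact_force: [-2.0, 2.1, -0.1]
opening: 0.297
grasp_force: 1.3
```

Run:
```python
from h import *
s=r.sense();print(s["clock"],s["eef_pos"],s["tcp_rot"],s["contact_force"],s["grasp_force"])
d=s["eef_pos"][:2]-np.array([568.2,98.6]);print(np.hypot(*d),np.degrees(np.arctan2(d[1],d[0])))
p,_=vision.grab_frame("top");cv2.imwrite("pics/t3.png",cv2.resize(p[130:260,240:400,::-1],None,fx=4.5,fy=4.5,interpolation=cv2.INTER_CUBIC))
for l in vision.landmark_of("top","gear")[:6]: print(l["conf"],l["uv"],px2w("top",l["uv"],z=31))
```

```text
9.95 [594.74693032 212.35927344  65.59779252] [-3.14146329e+00 -7.55535812e-04  1.33938356e+00] [-2.01978132  2.14220154 -0.0953885 ] 1.2937255256110802
116.81571728107899 76.8644970495258
0.82 [301.6, 217.4] [490.81083839  94.72064324  31.        ]
0.75 [413.2, 186.1] [ 590.89372768 -283.19073128   31.        ]
0.67 [424.8, 213.6] [ 496.51594143 -316.36128999   31.        ]
0.61 [361.9, 262.3] [ 339.41713051 -101.70613451   31.        ]
0.57 [235.2, 186.7] [600.07398258 320.35048261  31.        ]
```

View pics/t3.png

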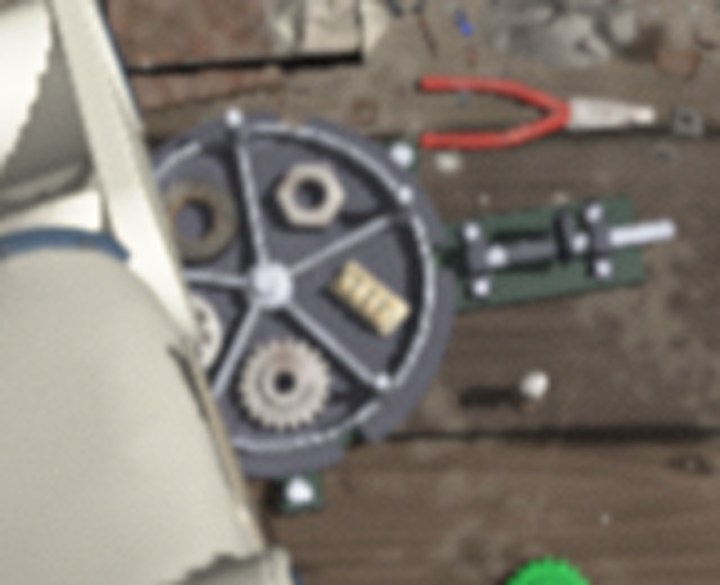

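The gear is now at the front, t3 (285,382), in line with the pointer (298,490). I check the exact angle from the visible peg tops at (235,118), (405,193) and (383,382).

Run:
```python
from h import *
for p in((235,118),(405,193),(383,382)):
    d=px2w("top",(240+p[0]/4.5,130+p[1]/4.5),z=98)[:2]-[568.4,99.2];print(np.hypot(*d),(np.degrees(np.arctan2(d[1],d[0]))+720-8+36)%72-36)
```

```text
116.9278090644815 2.101985534641244
116.41419184638438 3.1955455184819357
115.57538336351942 2.2677690893266345
```

Request:
{"method": "play_rows", "body": {"steps": [{"delta_pos":[0,0.25,0],"yaw":0.02,"jaw":30},{"delta_pos":[0,0.5,0],"yaw":0.044,"jaw":30},{"delta_pos":[0,0.5,0],"yaw":0.044,"jaw":30},{"delta_pos":[0,0.5,0],"yaw":0.044,"jaw":30},{"delta_pos":[0,0,0],"yaw":0,"jaw":30},{"delta_pos":[0,0,-1.5],"yaw":0,"jaw":30},{"delta_pos":[0,0,-5],"yaw":0,"jaw":30},{"delta_pos":[0,0,-8.5],"yaw":0,"jaw":30}]}}

```text
clock: 10.85
eef_pos: [594.4, 211.9, 151.7]
tcp_rot: [-3.141, 0.0, 1.34]
contact_force: [1.1, -0.5, -0.5]
opening: 0.303
grasp_force: 0.0
```

Run:
```python
from h import *
s=r.sense();print(s["clock"],s["eef_pos"],s["tcp_rot"],s["qpos"])
p,_=vision.grab_frame("top");a=p[130:260,240:400,::-1]
cv2.imwrite("pics/t4.png",cv2.resize(a,None,fx=4.5,fy=4.5,interpolation=cv2.INTER_CUBIC))
# local template match of peg heads against the previous crop (t3)
t3=cv2.imread("pics/t3.png");t4=cv2.imread("pics/t4.png")
for x,y in((235,118),(405,193),(383,382)):
    m=cv2.matchTemplate(t4[y-35:y+36,x-35:x+36],t3[y-12:y+13,x-12:x+13],cv2.TM_CCOEFF_NORMED);_,v,_,l=cv2.minMaxLoc(m)
    q=(x+l[0]-23,y+l[1]-23)
    d=px2w("top",(240+q[0]/4.5,130+q[1]/4.5),z=98)[:2]-[568.4,99.2];print(q,v,np.hypot(*d),(np.degrees(np.arctan2(d[1],d[0]))+720-8+36)%72-36)
```

```text
10.85 [594.36220652 211.92458355 151.72240951] [-3.14110714e+00  4.55264552e-04  1.34017529e+00] [ 3.40198759e-01  4.14064583e-01  1.66724748e+00 -1.38346402e-04
  1.06093513e+00  5.70887469e-01]
(243, 117) 0.9850059747695923 116.67989078140003 -0.7626268599216246
(409, 200) 0.9861797094345093 116.43454379466286 0.28560651774807866
(377, 388) 0.9829728007316589 115.52340809488155 -0.7077726587332336
```

Request:
{"method": "play_rows", "body": {"steps": [{"delta_pos":[-4,1,0],"yaw":0.14,"jaw":40},{"delta_pos":[-8,2,0],"yaw":0.28,"jaw":40},{"delta_pos":[-12,3,0],"yaw":0.42,"jaw":40},{"delta_pos":[-16.2,4.1,0],"yaw":0.56,"jaw":40},{"delta_pos":[-20.4,5.2,0],"yaw":0.7,"jaw":40},{"delta_pos":[-24.6,6.2,0],"yaw":0.84,"jaw":40},{"delta_pos":[-28.6,7.2,0],"yaw":0.98,"jaw":40},{"delta_pos":[-32.3,8.2,0],"yaw":1.12,"jaw":40}]}}

```text
clock: 11.7
eef_pos: [601.0, -123.3, 151.5]
tcp_rot: [3.141, -0.001, 0.214]
contact_force: [0.6, -0.1, 0.4]
opening: 0.402
grasp_force: 0.0
```

Run:
```python
from h import *
s=r.sense();print(s["clock"],s["eef_pos"],s["tcp_rot"],s["qpos"])
p,d=vision.grab_frame("wrist");cv2.imwrite("pics/w5.png",p[:,:,::-1])
for cam in("wrist","top"):
    if cam=="top":vision.grab_frame(cam)
    for l in vision.landmark_of(cam,"thumb_plate")[:2]: print(cam,l["conf"],l["uv"],px2w(cam,l["uv"],z=90))
```

```text
11.7 [ 601.04870074 -123.30603673  151.48736489] [ 3.14076170e+00 -1.46783565e-03  2.13957699e-01] [-2.04690770e-01  3.87653420e-01  1.70886683e+00 -1.88031276e-04
  1.04339354e+00  1.15224297e+00]
wrist 0.56 [311.8, 205.5] [ 602.48025965 -122.86105174   90.        ]
top 0.55 [300.4, 218.9] [478.08572002  94.71813639  90.        ]
```

View pics/w5.png

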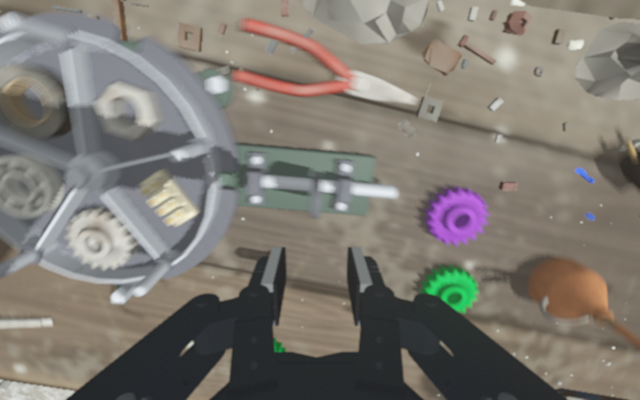

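The view shows the drawn bolt's plate at (315,198), centred between the fingers, and the notch facing the bolt. I descend around the plate.

Request:
{"method": "play_rows", "body": {"steps": [{"delta_pos":[0,0,1],"yaw":0.04,"jaw":40},{"delta_pos":[0,0,3],"yaw":0.078,"jaw":40},{"delta_pos":[0,0,5.5],"yaw":0.078,"jaw":40},{"delta_pos":[0,0,7.5],"yaw":0.078,"jaw":40},{"delta_pos":[0,0,9],"yaw":0.078,"jaw":40},{"delta_pos":[0,0,9.9],"yaw":0.078,"jaw":40},{"delta_pos":[0,0,9.9],"yaw":0.078,"jaw":40},{"delta_pos":[0,0,9.9],"yaw":0.078,"jaw":40}]}}

```text
clock: 12.7
eef_pos: [601.3, -121.0, 51.8]
tcp_rot: [3.141, -0.001, 0.143]
contact_force: [0.9, 0.2, 0.8]
opening: 0.401
grasp_force: 0.0
```

Request:
{"method": "play_rows", "body": {"steps": [{"delta_pos":[0,-0.7,0],"yaw":0,"jaw":40},{"delta_pos":[0,-1.4,0],"yaw":0,"jaw":40},{"delta_pos":[0,-2,0],"yaw":0,"jaw":40},{"delta_pos":[0,-2.6,0],"yaw":0,"jaw":40},{"delta_pos":[0,-3.1,0],"yaw":0,"jaw":40},{"delta_pos":[0,-3.6,0],"yaw":0,"jaw":40},{"delta_pos":[0,-4,0],"yaw":0,"jaw":40},{"delta_pos":[0,-4,0],"yaw":0,"jaw":40}]}}

```text
clock: 13.5
eef_pos: [594.8, -80.9, 51.0]
tcp_rot: [-3.141, 0.0, 0.143]
contact_force: [0.6, -0.3, -0.5]
opening: 0.399
grasp_force: 0.0
```

Request:
{"method": "play_rows", "body": {"steps": [{"delta_pos":[0,-0.3,0],"yaw":0,"jaw":40},{"delta_pos":[0,-0.5,0],"yaw":0,"jaw":40},{"delta_pos":[0,-0.7,0],"yaw":0,"jaw":40},{"delta_pos":[0,-0.8,0],"yaw":0,"jaw":40},{"delta_pos":[0,-0.8,0],"yaw":0,"jaw":40},{"delta_pos":[0,-0.8,0],"yaw":0,"jaw":40},{"delta_pos":[0,-0.8,0],"yaw":0,"jaw":40},{"delta_pos":[0,-0.8,0],"yaw":0,"jaw":40}]}}

```text
clock: 14.3
eef_pos: [594.2, -76.4, 51.0]
tcp_rot: [3.138, -0.0, 0.143]
contact_force: [1.0, -16.3, -2.3]
opening: 0.403
grasp_force: 8.1
```

Run:
```python
from h import *
s=r.sense();print(s["clock"],s["eef_pos"],s["contact_force"])
p,d=vision.grab_frame("wrist")
for l in vision.landmark_of("wrist","thumb_plate")[:2]: print(l["conf"],l["uv"],px2w("wrist",l["uv"],z=90))
```

```text
14.3 [594.15109362 -76.39104443  51.04820101] [  1.02272371 -16.344612    -2.25572244]
0.84 [343.7, 268.6] [598.37167269 -91.39926952  90.        ]
```

Hard stop at 16 N with the plate back at its home position. I back off and lift clear.

Request:
{"method": "play_rows", "body": {"steps": [{"delta_pos":[0,0.7,0],"yaw":0,"jaw":40},{"delta_pos":[0,1.5,0],"yaw":0,"jaw":40},{"delta_pos":[0,1.5,-1.5],"yaw":0,"jaw":40},{"delta_pos":[0,1.5,-5],"yaw":0,"jaw":40},{"delta_pos":[0,1.5,-9],"yaw":0,"jaw":40},{"delta_pos":[0,1.5,-13],"yaw":0,"jaw":40},{"delta_pos":[0,1.5,-15],"yaw":0,"jaw":40},{"delta_pos":[0,1.5,-15],"yaw":0,"jaw":40}]}}

```text
clock: 15.2
eef_pos: [598.2, -88.4, 206.0]
tcp_rot: [3.14, -0.007, 0.143]
contact_force: [-0.0, 0.4, -0.4]
opening: 0.4
grasp_force: 0.0
```

Run:
```python
from h import *
s=r.sense();print(s["clock"],s["eef_pos"],s["contact_force"])
p,d=vision.grab_frame("wrist");cv2.imwrite("pics/w6.png",p[:,:,::-1])
for n,z in(("hub",63),("thumb_plate",90),("pointer",37)):
    for l in vision.landmark_of("wrist",n)[:1]: print(n,l["conf"],l["uv"],px2w("wrist",l["uv"],z=z))
```

```text
15.2 [598.23725284 -88.44337757 206.02325127] [-0.00262478  0.39376352 -0.43315816]
hub 0.63 [146.2, 181.7] [571.80265206  97.54682831  63.        ]
thumb_plate 0.76 [317.7, 193.0] [593.5333437  -91.12991742  90.        ]
pointer 0.97 [176.6, 286.2] [418.66515891  77.45310499  37.        ]
```

View pics/w6.png

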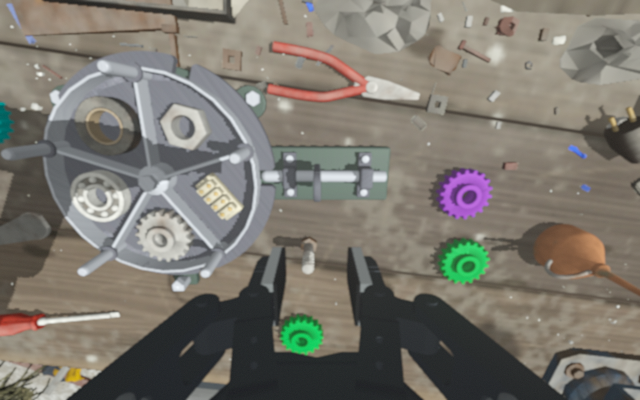

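The gear (165,235) stands at the pointer (177,285). The bolt is home in the notch with its plate at (317,180), 192 mm from the axis. The bystanders are where they were.

```bash
python3 -c "
from rig import r
print(r.sign_off())"
```

```text
the job is handed in; nothing more can be done
None
```

The job is handed in: the carousel is turned so the toothed spur gear stands at the pointer, and the lock bolt is fully home, about 15 s into the 67 s allowed.

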